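# Load the photometer and hold its carriage at the mark

### The job

Stand the capped glass sample vial upright in the round pocket of the photometer's sliding carriage, fully down on the pocket's floor, and let go of it; it is glass, so never grip it with more than 20 N and set it down gently rather than dropping it. Then pull the carriage out by its upright grip tab, against its return spring, until its pointer stands in the middle of the gap of the forked mark on the bed, and keep it there: the program finishes while still holding the tab, with the pointer at the mark. Leave everything else on the counter where it stands.

Things in the scene. Friction and masses are not known exactly. Their poses are not given: they have to be found in the camera images.
- vial_center (a point): Centre (half-way up) of the glass sample vial: slim upright cylinder, 26 mm wide, 85 mm tall, about 45 g, clear glass with a paper band low down and a 17 mm tall cap 25 mm wide. Stands loose on the counter, the slimmest and tallest of three things left of the photometer; z up along it. No more than 20 N from each finger.
- photometer: White photometer, fixed. Origin: on the counter under the pocket's home; x along the slide towards the rear housing, y left, z up. Bed: 160 mm wide, 50 mm high, from 190 mm in front of (-x) to 60 mm behind the origin. Housing behind that: 170 long, 180 wide, 100 mm high.
- carriage: Aluminium carriage sliding on the bed. Origin: underside, below the pocket's axis, 51 mm above the counter; axes as the photometer. Pulled out along its -x (towards the robot), 90 mm at most; a spring draws it home: 5 N at home plus 0.9 N per 10 mm, so it runs back when let go. Pocket block 70 mm (x) by 80 mm (y), top 27 mm above the origin.
- pocket (a point): Centre of the floor of the round pocket in the carriage: 29 mm wide, 22 mm deep, chamfered mouth 78 mm and floor 56 mm above the counter. A seated vial is centred over it, its centre 42.5 mm above this point, 63 mm standing out: grip the vial in its upper half. Moves with the carriage; axes as the carriage.
- handle (a point): Grip point of the upright black tab at the carriage's front: 12 mm thick along the slide (x), 40 mm wide (y), top 20 mm above this point, 95 mm in front of the pocket's axis. Both faces are free down to 38 mm below this point; the pocket block begins 54 mm behind the tab, its top 23 mm below this point. Axes as the carriage.
- pointer (a point): Tip of the thin steel pointer (3 mm wide) sticking out of the carriage's left (+y) side, 20 mm behind the pocket's axis; it moves with the carriage. Axes as the carriage.
- mark (a point): Mouth of the white forked mark on the black scale strip along the bed's left edge: two prongs 12 mm apart pointing to the carriage; this point is midway between their ends. Fixed during the job, but set anew each time, 35 to 70 mm in front of (-x) the pointer's home. The pointer is at the mark when they agree along the slide.
- jar: Squat white jar, 58 mm wide, 62 mm tall, loose, origin at its underside. Leave it.
- tin: Small plain metal can, 42 mm wide, 45 mm tall, loose, origin at its underside. Leave it.
- bottle: White bottle with a cap, 60 mm wide, 110 mm tall, loose, at the back, origin at its underside. Leave it.
- pen: Pen 130 mm long, 10 mm thick, loose, lying on a note pad to the right; origin at the middle of its underside. Leave it.
- slide_box: Open box for glass slides, 100 x 85 x 32 mm, loose, on the right; origin at its underside. Leave it.

How it is judged:
On the way, in this order (a step that is already met when the one before it is completed fails the run):
1. The vial stands fully down in the pocket, upright and released (horizontal distance between vial_center and pocket below 0.005 m and z of vial_center in the frame of pocket below 0.0465 m and angle between vial_center's own z axis and vertical below 0.15 rad and contact force between the fingers and vial below 0.1 N), for 0.2 s.
2. The carriage is pulled out so that the pointer is in the fork's gap (x of pointer in the frame of mark between -0.006 and 0.006 m), for 0.2 s.
At the end, for the whole second after the job is handed in: Fingers still on the carriage at its tab (over 2 N, within 50 mm of the grip point); it stands still, its pointer within 6 mm of the middle of the fork's gap; the vial in the pocket, untouched by the robot: within 5 mm of its axis, 4 mm of its floor, tilted under 0.15 rad (all of step 1 and all of step 2 and contact force between the fingers and carriage above 2 N and contact force between the arm and vial below 0.1 N and distance between the grasp point and handle below 0.05 m and linear speed of carriage below 0.01 m/s); the arm keeps its last pose, push and grip.
It fails at once if The glass vial is squeezed or pushed by the fingers with more than 40 N in all, 20 N a side (contact force between the fingers and vial above 40 N).
It fails at once if The vial is rammed into the carriage (more than 25 N) (contact force between vial and carriage above 25 N).
It fails at once if The vial is let fall from over the pocket (a drop of about 1 cm or more) (contact force between the fingers and vial below 0.1 N and z of vial_center in the frame of pocket above 0.045 m and linear speed of vial above 0.35 m/s).
It fails at once if Another thing on the counter is disturbed (moved more than 30 mm) (distance of any of jar, tin, bottle, pen, slide_box from where it was at the start of the episode above 0.03 m).
It fails at once if The vial, jar, can or bottle is tipped over (angle between any of vial_center, jar, tin, bottle's own z axis and vertical above 0.5 rad).
It also fails if it takes over 54 s, if anything falls off the work surface, if the arm or the gripper's body presses on something with over 40 N, if the wrist force passes 120 N, or if a joint passes its speed limit or range.

### The arm

A 6-joint arm with a two-finger parallel gripper is mounted at the origin on the work surface. World frame = base frame: x ahead of the robot, y to its left, z up, the work surface at z = 0. Lengths are in m, angles in rad, forces in N, time in s.
With the tool pointing down it reaches from about 0.425 to 1.125 m from the base axis. Payload 14.9 kg.
Tool frame: the origin (TCP) lies on the mounting face of the last link; the fingertips stand 191 mm ahead of it and the grasp point (between the pads) lies 172 mm ahead of it; y points along the fingers, x is the direction in which the jaws open and shut, and the axes are right-handed (so a half turn about y gives the same grasp; the last joint's range is limited). The gripper opens to 91 mm and grips with 3 to 60 N. Pads are 32 mm wide; open, the fingers measure 118 mm over their backs; the gripper's body (76 mm by 178 mm) begins 60 mm behind the grasp point.
Start: joints at [1.284, 0.379, 1.734, -0, 1.028, -0.033], TCP at [0.176, 0.678, 0.405] pointing down, gripper open.
Joint ranges: [-2.77, 2.77], [-0.74, 2.19], [0, 2.66], [-1.06, 4.2], [0.31, 2.87], [-3.08, 3.08]. Speed limits (rad/s): [1.89, 1.89, 2.39, 3.14, 3.14, 3.14].

### API

Orientations are given as a unit quaternion [w, x, y, z].
In Python, from rig import status, camera, camera_params, job_done gives the robot as it stands.
- The arm moves only by the tool carry_out, never from a script. Its argument "deltas" is a list that holds one entry, the list of rows, each a list of 6 numbers: the shift along the tool's x, y, z scaled (see below), then the turn, a rotation vector about the tool's x, y, z scaled (see below). A call has 1 to 10 rows; each row shifts and turns the pose as measured when the row begins, along the tool's axes as they then stand; what a row does not reach is not made up. The controller multiplies each number of a shift by 0.02 m and each number of a turn by 5 degrees. A row lasts 1/12 s, in which the tool goes at most 41.7 mm and 7.16 degrees, less where a joint would pass 70% of its speed; a pose out of reach is approached as far as the arm can. A call with a number of a shift or a turn outside -1 to 1 is refused whole. A call with a gripper value outside its range is refused whole. "jaw" is the opening, from -1 (shut) to 1 (fully open), set as the call begins (left out, the last holds). The fingers move at their own pace and stop on an object; "force" is the grip in N (left out, the last holds). Time passes only in rows, so rows that do not move let the fingers close. It gives the time, the measured TCP pose, the force and the opening at its end, in the units of the state.
- status.get_state(): the state, without advancing time (a new reading comes with each control period).
- camera(name): name is "scene" or "top"; returns (picture, depth): 420x560x3 uint8, red, green, blue; 420x560 float32, m along the optical axis (not along the pixel's ray), 0 where there is no reading.
- camera_params(name): a dict with "fov_y" (degrees; the focal length in pixels is half the picture's height over the tangent of half this angle, whatever the lens; pixels are square), "cx", "cy" (the principal point, pixels), "k1" (the pictures are not rectified: a ray, as slopes to the right and down, at radius r is drawn at 1 + k1 r^2 times it, then the intrinsics apply), "R" (3x3) and "t" (3): a world point X has camera coordinates R X + t. Camera axes: x right, y down, z forward; pixel columns grow to the right and rows downward; lengths in m; the calibration is good to about 2 mm. A picture is of the moment at which its call begins. camera_params takes no time and is no camera call.
- job_done(): hands the job in, once; it reports no verdict.
The state is a dict: "clock": time; "qpos": joint angles; "dq": joint speeds; "joint_torque": joint torques, N m; "eef_pos": TCP position; "tcp_rot": TCP orientation; "force": force on the tool from outside, world axes, zero at the start; "moment": the same for the moment, N m; "finger_gap": finger opening in m.
Only numpy, scipy, OpenCV 4.12 (cv2) and the standard library are available. Lean on these libraries where they do the work, as an engineer would, in place of code of your own. Each camera call takes 0.05 s, during which the arm holds its last target. There are 200 camera calls.

## Working session

There is one attempt and no reset: what is moved stays moved. The work goes in short steps, Python scripts to look and compute and a tool call to move; the robot and the scene stay as the last step left them, time stands still between calls to the robot, and variables do not carry over. Pictures are saved under pics/ and viewed, about 8 in all and at most 12, crops included, and the job is handed in when it is done.

Besides the shell and the picture viewer there is one more tool, called after "Call:" as name([rows], argument=value, ...), one row to a line, values as JSON. carry_out: Moves the arm, as the interface text tells. Shifts and turns lie within -1 to 1; 1 stands for 0.02 m of shift or 5 degrees of turn. Its arguments: {"type":"object","properties":{"deltas":{"type":"array"},"jaw":{"type":"number"},"force":{"type":"number"}},"required":["deltas"]}

```bash
mkdir -p pics; cat > h.py <<'E'
import numpy as np, cv2
from rig import status, camera, camera_params, job_done
def cam(n):
    p=camera_params(n); rgb,d=camera(n); return p,rgb,d
def cloud(p,d):
    H,W=d.shape; f=H/2/np.tan(np.radians(p["fov_y"])/2)
    K=np.array([[f,0,p["cx"]],[0,f,p["cy"]],[0,0,1.]])
    u,v=np.meshgrid(np.arange(W),np.arange(H))
    uv=np.stack([u,v],-1).reshape(-1,1,2).astype(np.float64)
    n=cv2.undistortPoints(uv,K,np.array([p["k1"],0,0,0.])).reshape(H,W,2)
    c=np.concatenate([n*d[...,None],d[...,None]],-1)
    X=(c-np.array(p["t"]))@np.array(p["R"]); X[d==0]=np.nan
    return X
def save(n,rgb): cv2.imwrite("pics/"+n,rgb[...,::-1])
E
python3 - <<'E'
from h import *
for n in("scene","top"):
    p,r,d=cam(n); save(n+"0.png",r); np.savez(n+"0.npz",r=r,X=cloud(p,d)); print(n,{k:np.round(v,3).tolist() for k,v in p.items()})
print(status.get_state())
E
```

```text
scene {'fov_y': 43.857, 'cx': 280.492, 'cy': 210.238, 'k1': -0.014, 'R': [[0.91, 0.415, -0.016], [0.337, -0.76, -0.556], [-0.243, 0.5, -0.831]], 't': [-0.509, -0.184, 1.507]}
top {'fov_y': 45.597, 'cx': 271.598, 'cy': 199.717, 'k1': -0.089, 'R': [[0.008, -1.0, -0.003], [-0.996, -0.007, -0.091], [0.091, 0.004, -0.996]], 't': [-0.041, 0.565, 1.368]}
{'clock': 0.1, 'qpos': array([ 1.28375759e+00,  3.79388703e-01,  1.73470981e+00,  1.07844402e-05,
        1.02848756e+00, -3.33196404e-02]), 'dq': array([-0.00060977, -0.00045763, -0.0004411 ,  0.00032064, -0.00090514,
       -0.00087693]), 'joint_torque': array([ 1.14708680e-03, -7.65038395e+01, -4.35300493e+01,  6.52816496e-02,
        3.97602038e-02, -1.41348079e-05]), 'eef_pos': array([0.17567698, 0.67743228, 0.40413719]), 'tcp_rot': array([-0.55904005,  0.55944589,  0.43243397, -0.43300737]), 'force': array([ 0.00299138,  0.58545703, -0.42917592]), 'moment': array([-0.02052109,  0.01850404,  0.00970956]), 'finger_gap': 0.09127319645257609}
```

View pics/scene0.png

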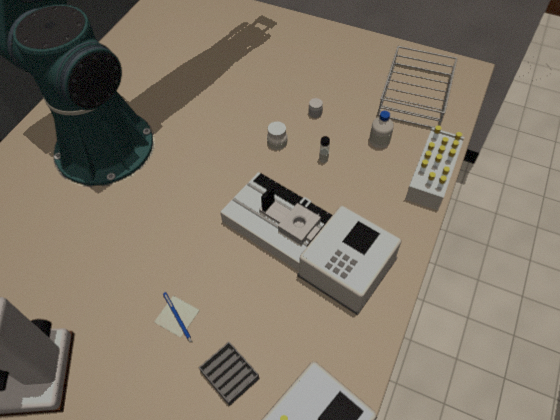

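View pics/top0.png

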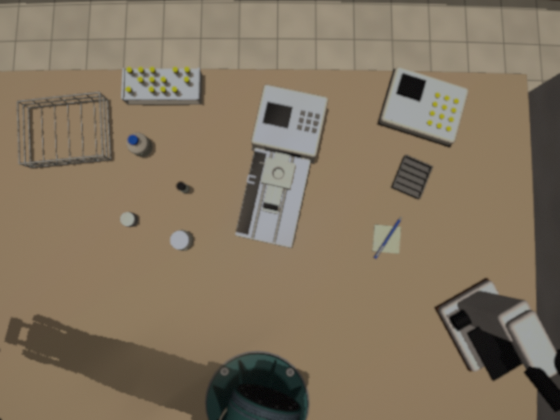

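Scene view: vial at about (325,147), dark cap; photometer at (300,240) with tab at (267,199) and pocket at (300,221). Top view: vial (181,186), pocket (278,173), tab (271,207), fork mark at about (250,181).

```bash
cat > m.py <<'E'
from h import *
for n,(u,v),box in(("scene",(325,147),(215,160,345,275)),("top",(181,186),(230,140,315,250))):
    z=np.load(n+"0.npz"); X,r=z["X"],z["r"]
    def st(lab,m):
        P=X[m]; 
        if len(P)<5: print(n,lab,len(P));return
        (c,s,a)=cv2.minAreaRect(P[:,:2].astype(np.float32)*1000)
        print(n,lab,len(P),"med",np.median(P,0).round(4),"rect c",np.round(c,1),np.round(s,1),round(a,1))
    uu,vv=np.meshgrid(np.arange(560),np.arange(420))
    near=(abs(uu-u)<22)&(abs(vv-v)<22)
    print(n,"table z",np.nanmedian(X[vv-v==30][:,2]))
    st("vial>.03",near&(X[...,2]>.03)); st("cap>.07",near&(X[...,2]>.07))
    b=(uu>box[0])&(uu<box[2])&(vv>box[1])&(vv<box[3])
    st("tabtop",b&(X[...,2]>.113)&(X[...,2]<.13)&(X[...,0]<.80))
    st("block",b&(abs(X[...,2]-.078)<.005))
    st("bed",b&(abs(X[...,2]-.05)<.004))
    big=(abs(uu-300)<130)&(vv<310)
    st("housing",big&(abs(X[...,2]-.1)<.006)&(X[...,0]>.6)&(abs(X[...,1])<.35))
    x0,y0,x1,y1=box; c=cv2.resize(r[y0:y1,x0:x1],None,fx=5,fy=5,interpolation=cv2.INTER_CUBIC); save(n+"crop.png",c)
E
python3 m.py
```

```text
scene table z 0.0017712001600802794
scene vial>.03 181 med [0.5987 0.2003 0.0702] rect c [597.3 205.8] [24.8 27.4] 2.3
scene cap>.07 91 med [0.5984 0.2038 0.0851] rect c [597.  205.7] [26.4 25.7] 80.2
scene tabtop 88 med [ 0.5432 -0.0369  0.1213] rect c [541.8 -34.5] [41.6 14.1] 80.6
scene block 827 med [ 0.6364 -0.0563  0.079 ] rect c [656.2 -73.4] [106.7 235.5] 54.7
scene bed 2543 med [ 0.5428 -0.0686  0.0514] rect c [587.4 -48.7] [171.1 286.9] 77.5
scene housing 4927 med [ 0.7796 -0.0909  0.1015] rect c [770.2  72.8] [269.5 536.7] 11.4
top table z -0.0008052015239652611
top vial>.03 107 med [0.595  0.2072 0.081 ] rect c [596.7 209.4] [24.5 23.3] 8.1
top cap>.07 72 med [0.5975 0.2097 0.0836] rect c [597.1 209.9] [23.6 22.4] 9.1
top tabtop 70 med [ 0.5428 -0.0327  0.1193] rect c [542.2 -32.5] [38.9 11.3] 78.0
top block 659 med [ 0.6387 -0.0508  0.077 ] rect c [615.8 -49.9] [172.3 163.3] 78.3
top bed 3125 med [ 0.5453 -0.0273  0.0498] rect c [572.1 -38.9] [160.5 251.9] 77.5
top housing 3826 med [ 0.7743 -0.0793  0.0992] rect c [801.9  41.1] [432.8 171.9] 77.3
```

View pics/topcrop.png

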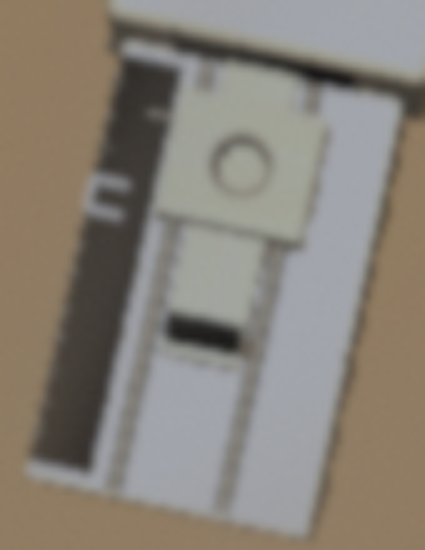

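View pics/scenecrop.png

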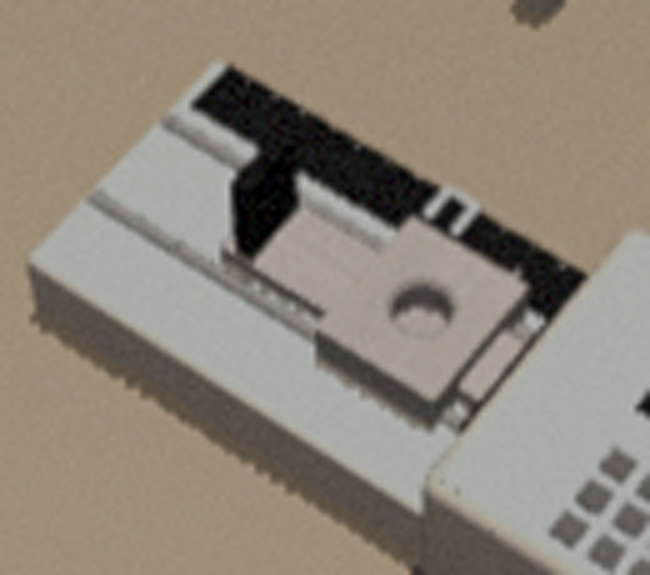

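Top crop: pocket about (241,165), prong ends about (129,185)/(123,214), pointer about (158,113), tab (203,333). Scene crop: pocket (421,305), prong ends about (430,213)/(463,233). The pointer is hidden behind the block there. I'll ray-cast these onto their known heights.

```bash
cat >> h.py <<'E'
from scipy.spatial.transform import Rotation as Ro
def ray(p,uv,z):
    f=210/np.tan(np.radians(p["fov_y"])/2); K=np.array([[f,0,p["cx"]],[0,f,p["cy"]],[0,0,1.]])
    n=cv2.undistortPoints(np.array([[uv]],float),K,np.array([p["k1"],0,0,0.])).reshape(2)
    R=np.array(p["R"]);o=-R.T@np.array(p["t"]);d=R.T@np.array([*n,1]); return o+d*(z-o[2])/d[2]
YAW=np.radians(-12.5); EX=np.array([np.cos(YAW),np.sin(YAW)]); EY=np.array([-EX[1],EX[0]])
def plan(target,yaw=None):
    "target grasp point xyz -> total tool-axis shift (units) with current orientation; and turn"
    s=status.get_state(); R=Ro.from_quat(np.roll(s["tcp_rot"],-1)); M=R.as_matrix()
    g=s["eef_pos"]+M[:,2]*.172
    print("clock",round(s["clock"],2),"grasp",g.round(4),"toolx",M[:,0].round(3),"toolz",M[:,2].round(4),"gap",round(s["finger_gap"],4),"F",s["force"].round(1))
    if yaw is not None:
        x=np.array([np.cos(yaw),np.sin(yaw),0]); 
        if x@M[:,0]<0:x=-x
        T=np.stack([x,np.cross([0,0,-1],x),[0,0,-1]],1)
        rv=(R.inv()*Ro.from_matrix(T)).as_rotvec(); print("turn units",(np.degrees(rv)/5).round(3)); 
    else: T=M
    if target is not None: print("shift now-frame",(M.T@(np.array(target)-g)/.02).round(3)," new-frame",(T.T@(np.array(target)-g)/.02).round(3))
E
python3 - <<'E'
from h import *
P={n:camera_params(n) for n in("scene","top")}
c=lambda n,x,y:(x/5+(215 if n=="scene" else 230)-.4,y/5+(160 if n=="scene" else 140)-.4)
for n,l,q,z in[("top","pocket",(241,165),.078),("scene","pocket",(421,305),.078),("top","prongs",(126,199.5),.052),("scene","prongs",(446.5,223),.052),("top","pointer",(158,113),.055)]:
    w=ray(P[n],c(n,*q),z); print(n,l,w.round(4),"slide",(w[:2]@EX).round(4),(w[:2]@EY).round(4))
for t in((.542,-.0325),(.542,-.0345)): print("tab slide",np.array(t)@EX,np.array(t)@EY)
plan([.597,.2078,.12],YAW)
E
```

```text
top pocket [ 0.6342 -0.0528  0.078 ] slide 0.6306 0.0858
scene pocket [ 0.6332 -0.0517  0.078 ] slide 0.6293 0.0865
top prongs [0.6184 0.0101 0.052 ] slide 0.6015 0.1437
scene prongs [0.6191 0.0141 0.052 ] slide 0.6013 0.1478
top pointer [ 0.6661 -0.0071  0.055 ] slide 0.6519 0.1373
tab slide 0.5361867233119924 0.08558065052305394
tab slide 0.5366196025398685 0.08362805850881408
clock 0.1 grasp [0.0092 0.7206 0.4041] toolx [ 0.251  0.968 -0.001] toolz [-0.968  0.251  0.   ] gap 0.0913 F [ 0.   0.6 -0.4]
turn units [-14.039  13.562  13.547]
shift now-frame [-17.428  14.223 -34.886]  new-frame [34.244 18.671 14.207]
```

The task defines tool **y** as the axis along the fingers, so that is the approach axis and it does point down. I'll fix the helper to use it.

```bash
sed -i 's/M\[:,2\]\*\.172/M[:,1]*.172/; s/"toolz",M\[:,2\]/"tooly",M[:,1]/; s/T=np.stack.*/T=np.stack([x,[0,0,-1],np.cross(x,[0,0,-1])],1)/' h.py
python3 - <<'E'
from h import *
plan([.597,.2078,.12],YAW)
plan([.597,.2078,.12],YAW+np.pi/2)
E
```

```text
clock 0.1 grasp [0.1756 0.6773 0.2321] toolx [ 0.251  0.968 -0.001] tooly [-3.e-04 -1.e-03 -1.e+00] gap 0.0913 F [ 0.   0.6 -0.4]
turn units [ 8.0000e-03  1.7593e+01 -9.0000e-03]
shift now-frame [-17.428   5.623 -26.286]  new-frame [ 25.65    5.607 -18.357]
clock 0.1 grasp [0.1756 0.6773 0.2321] toolx [ 0.251  0.968 -0.001] tooly [-3.e-04 -1.e-03 -1.e+00] gap 0.0913 F [ 0.   0.6 -0.4]
turn units [-0.001 -0.407 -0.011]
shift now-frame [-17.428   5.623 -26.286]  new-frame [-18.357   5.607 -25.65 ]
```

Call:
carry_out([
  [[0, 0, -1, 0, 1, 0], [0, 0, -1, 0, 1, 0], [0, 0, -1, 0, 1, 0], [0, 0, -1, 0, 1, 0], [0, 0, -1, 0, 1, 0], [0, 0, -1, 0, 1, 0], [0, 0, -1, 0, 1, 0], [0, 0, -1, 0, 1, 0], [0, 0, -1, 0, 1, 0], [0, 0, -1, 0, 1, 0]],
], jaw=1, force=8)

```text
clock: 0.93
eef_pos: [0.3324, 0.5556, 0.4005]
tcp_rot: [-0.691, 0.694, 0.143, -0.146]
force: [0.8, -0.5, -0.3]
finger_gap: 0.0912
```

Call:
carry_out([
  [[0.5, 0, -1, 0, 1, 0], [0.5, 0, -1, 0, 1, 0], [0.5, 0, -1, 0, 1, 0], [0.5, 0, -1, 0, 1, 0], [0.5, 0, -1, 0, 1, 0], [0.5, 0, -1, 0, 1, 0], [0.5, 0, -1, 0, 1, 0]],
])

```text
clock: 1.52
eef_pos: [0.4227, 0.4217, 0.399]
tcp_rot: [-0.699, 0.705, -0.083, 0.08]
force: [0.1, 1.0, 0.1]
finger_gap: 0.0914
```

```bash
python3 -c "
from h import *
plan([.597,.2078,.12],YAW); print(status.get_state()['qpos'])"
```

```text
clock 1.52 grasp [0.4219 0.4203 0.227 ] toolx [ 0.973 -0.229 -0.003] tooly [-0.005  -0.0081 -1.    ] gap 0.0914 F [0.1 1.  0.1]
turn units [ 0.103 -0.151 -0.035]
shift now-frame [10.976  5.392 -8.288]  new-frame [10.849  5.35  -8.48 ]
[ 0.74553711  0.22780455  1.94839121 -0.00309875  0.97458098  0.97861731]
```

Call:
carry_out([
  [[1, 0.1, -0.8, 0.1, -0.15, 0], [1, 0.1, -0.8, 0, 0, 0], [1, 0.1, -0.8, 0, 0, 0], [1, 0.1, -0.8, 0, 0, 0], [1, 0.1, -0.8, 0, 0, 0], [1, 0.1, -0.8, 0, 0, 0], [1, 0.1, -0.8, 0, 0, 0], [1, 0.1, -0.8, 0, 0, 0], [1, 0.1, -0.8, 0, 0, 0], [1, 0.1, -0.8, 0, 0, 0]],
])

```text
clock: 2.35
eef_pos: [0.586, 0.2093, 0.3759]
tcp_rot: [-0.702, 0.703, -0.081, 0.077]
force: [0.2, -0.0, -0.1]
finger_gap: 0.0911
```

```bash
python3 -c "
from h import *
plan([.597,.2078,.12],YAW); p,r,d=cam('top'); save('t1.png',cv2.resize(r[90:330,60:330],None,fx=2.5,fy=2.5,interpolation=2)); p,r,d=cam('scene'); save('s1.png',cv2.resize(r[60:260,200:420],None,fx=3,fy=3,interpolation=2)) "
```

```text
clock 2.35 grasp [0.5849 0.2092 0.2039] toolx [ 0.975 -0.222 -0.006] tooly [-6.3e-03 -8.0e-04 -1.0e+00] gap 0.0911 F [ 0.2 -0.  -0.1]
turn units [ 0.025 -0.066 -0.068]
shift now-frame [0.629 4.194 0.077]  new-frame [0.604 4.197 0.064]
```

Call:
carry_out([
  [[0.6, 0.5, 0.05, 0, -0.07, -0.07], [0, 0.9, 0, 0, 0, 0], [0, 0.9, 0, 0, 0, 0], [0, 0.9, 0, 0, 0, 0], [0, 0.9, 0, 0, 0, 0], [0, 0, 0, 0, 0, 0]],
])

```text
clock: 2.95
eef_pos: [0.5989, 0.2063, 0.2908]
tcp_rot: [-0.702, 0.703, -0.078, 0.079]
force: [-1.2, 0.3, -0.6]
finger_gap: 0.0909
```

```bash
python3 -c "
from h import *
plan([.597,.2078,.055],YAW); p,r,d=cam('scene'); save('s2.png',cv2.resize(r[80:210,250:410],None,fx=4,fy=4,interpolation=2)) "
```

```text
clock 2.95 grasp [0.599  0.206  0.1188] toolx [ 0.975 -0.22   0.001] tooly [ 6.e-04 -2.e-03 -1.e+00] gap 0.0909 F [-1.2  0.3 -0.6]
turn units [ 0.021 -0.047  0.011]
shift now-frame [-0.119  3.187  0.074]  new-frame [-0.115  3.188  0.069]
```

View pics/s2.png

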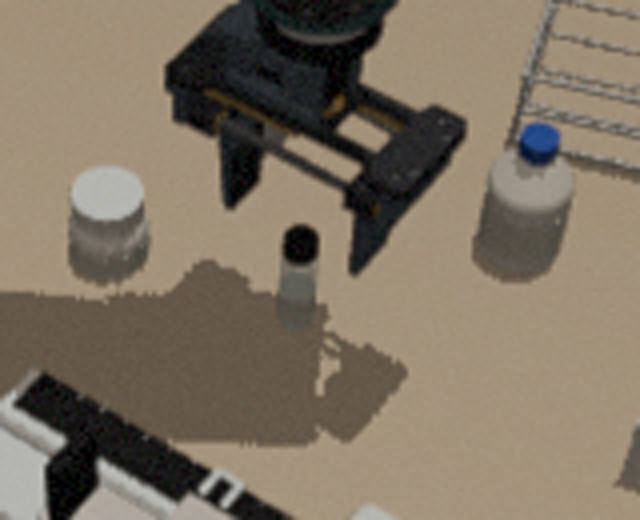

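The fingers at (232,205) and (355,270) straddle the vial cap at (300,245), and both jar and bottle are clear. Descending and closing.

Call:
carry_out([
  [[-0.1, 0.8, 0.07, 0, -0.05, 0], [0, 0.8, 0, 0, 0, 0], [0, 0.8, 0, 0, 0, 0], [0, 0.7, 0, 0, 0, 0], [0, 0, 0, 0, 0, 0]],
])

```text
clock: 3.42
eef_pos: [0.5989, 0.2099, 0.232]
tcp_rot: [0.703, -0.703, 0.074, -0.079]
force: [-0.4, -0.8, 0.2]
finger_gap: 0.0916
```

```bash
python3 -c "
from h import *
plan([.597,.2078,.055],YAW)"
```

```text
clock 3.42 grasp [0.6001 0.2099 0.06  ] toolx [ 0.977 -0.215  0.007] tooly [ 7.e-03  2.e-04 -1.e+00] gap 0.0916 F [-0.4 -0.8  0.2]
turn units [-0.019  0.014  0.078]
shift now-frame [-0.132  0.251 -0.137]  new-frame [-0.13   0.252 -0.137]
```

Call:
carry_out([
  [[-0.13, 0.2, -0.13, 0, 0, 0.08], [0, 0, 0, 0, 0, 0]],
])

```text
clock: 3.58
eef_pos: [0.5959, 0.208, 0.228]
tcp_rot: [0.704, -0.702, 0.077, -0.076]
force: [-1.4, -0.4, -1.0]
finger_gap: 0.0913
```

Call:
carry_out([
  [[0, 0, 0, 0, 0, 0], [0, 0, 0, 0, 0, 0], [0, 0, 0, 0, 0, 0], [0, 0, 0, 0, 0, 0], [0, 0, 0, 0, 0, 0], [0, 0, 0, 0, 0, 0], [0, 0, 0, 0, 0, 0], [0, 0, 0, 0, 0, 0], [0, 0, 0, 0, 0, 0], [0, 0, 0, 0, 0, 0]],
], jaw=-1, force=8)

```text
clock: 4.42
eef_pos: [0.597, 0.2082, 0.2315]
tcp_rot: [0.704, -0.702, 0.075, -0.078]
force: [-1.3, -0.0, 0.4]
finger_gap: 0.0272
```

```bash
python3 -c "
from h import *
plan([.597,.2078,.17],YAW)"
```

```text
clock 4.42 grasp [0.5976 0.2087 0.0595] toolx [ 0.977 -0.215  0.003] tooly [ 0.0035  0.0031 -1.    ] gap 0.0272 F [-1.3 -0.   0.4]
turn units [-0.043  0.012  0.032]
shift now-frame [-5.000e-03 -5.527e+00 -2.900e-02]  new-frame [-0.02  -5.527 -0.05 ]
```

Call:
carry_out([
  [[0, -0.5, 0, 0, 0, 0], [0, -0.8, 0, 0, 0, 0], [0, -0.8, 0, 0, 0, 0], [0, -0.8, 0, 0, 0, 0], [0, -0.8, 0, 0, 0, 0], [0, -0.8, 0, 0, 0, 0], [0, -0.8, 0, 0, 0, 0], [0, -0.7, 0, 0, 0, 0], [0, 0, 0, 0, 0, 0]],
])

```text
clock: 5.17
eef_pos: [0.5958, 0.2076, 0.3608]
tcp_rot: [0.704, -0.702, 0.076, -0.077]
force: [0.7, -0.5, 0.4]
finger_gap: 0.0259
```

Call:
carry_out([
  [[0.2, 0, -0.5, 0, 0, 0], [0.4, 0, -1, 0, 0, 0], [0.4, 0, -1, 0, 0, 0], [0.4, 0, -1, 0, 0, 0], [0.4, 0, -1, 0, 0, 0], [0.4, 0, -1, 0, 0, 0], [0.4, 0, -1, 0, 0, 0], [0.4, 0, -1, 0, 0, 0], [0.4, 0, -1, 0, 0, 0], [0.4, 0, -1, 0, 0, 0]],
])

```text
clock: 6.0
eef_pos: [0.6274, -0.0059, 0.3538]
tcp_rot: [0.704, -0.703, 0.077, -0.073]
force: [0.6, -0.3, -1.0]
finger_gap: 0.0255
```

```bash
python3 -c "
from h import *
plan([.634,-.0525,.175],YAW)"
```

```text
clock 6.0 grasp [ 0.6265 -0.0055  0.1818] toolx [ 0.978 -0.21  -0.006] tooly [-0.0056  0.0022 -1.    ] gap 0.0255 F [ 0.6 -0.3 -1. ]
turn units [-0.01   0.072 -0.068]
shift now-frame [ 0.865  0.333 -2.217]  new-frame [ 0.877  0.34  -2.212]
```

Call:
carry_out([
  [[0.4, 0.2, -0.8, 0, 0.07, -0.07], [0.3, 0.5, -0.8, 0, 0, 0], [0.2, 0.6, -0.6, 0, 0, 0], [0, 0.3, 0, 0, 0, 0], [0, 0, 0, 0, 0, 0]],
])

```text
clock: 6.42
eef_pos: [0.634, -0.0619, 0.3158]
tcp_rot: [0.703, -0.703, 0.08, -0.077]
force: [0.3, 0.3, -0.2]
finger_gap: 0.0256
```

```bash
cat >> h.py <<'E'
def avg(n=6):
    L=[]
    for i in range(n):
        s=status.get_state(); M=Ro.from_quat(np.roll(s["tcp_rot"],-1)).as_matrix(); L.append(np.r_[s["eef_pos"]+M[:,1]*.172,M[:,0],M[:,1],s["force"],s["finger_gap"]])
        c=camera(("top","scene")[i%2])
    L=np.array(L); print("clock",s["clock"],"mean",L.mean(0).round(4).tolist(),"std",L.std(0)[:3].round(4)); return L.mean(0)
E
python3 - <<'E'
from h import *
a=avg(6); g=a[:3]; d=np.array([.634,-.0525])-g[:2]; print("along slide",d@EX,"lat(toolz)",d@EY)
im=[]
for n in("top","scene"):
    p,r,dd=cam(n); X=cloud(p,dd); np.savez(n+"1.npz",X=X,r=r)
    x0,y0,w,h=(225,125,100,120) if n=="top" else (220,140,120,120)
    im.append(cv2.resize(r[y0:y0+h,x0:x0+w],(400*w//100,480*h//120) if n=="top" else (400,400),interpolation=2))
save("p1.png",np.hstack([cv2.resize(im[0],(400,480)),cv2.resize(im[1],(400,480))[:, :]]))
E
```

```text
clock 6.6667 mean [0.634, -0.061, 0.1452, 0.9755, -0.2199, -0.0026, -0.0025, 0.0006, -1.0, 0.2854, 0.085, -0.4825, 0.0256] std [0.0006 0.0005 0.001 ]
along slide -0.0018539147572669903 lat(toolz) 0.00828715432486004
```

View pics/p1.png

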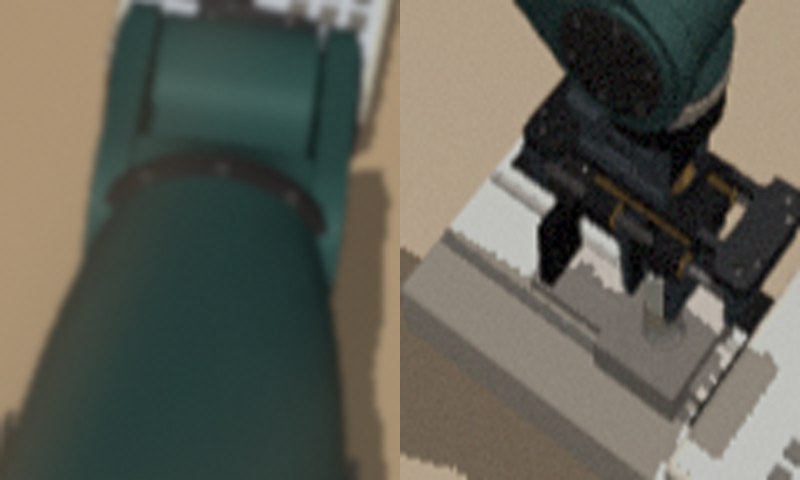

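The arm hides the top view. In the scene view (right half) the vial at (660,310) hangs over the block, off to the robot's right. The averaged pose agrees: it needs about 9 mm lateral and -2 mm along the slide.

Call:
carry_out([
  [[-0.1, 0, 0.45, 0, 0, -0.03], [0, 0, 0, 0, 0, 0]],
])

```text
clock: 6.98
eef_pos: [0.635, -0.0504, 0.3191]
tcp_rot: [-0.703, 0.703, -0.077, 0.079]
force: [-0.2, 0.9, -0.6]
finger_gap: 0.0258
```

```bash
python3 - <<'E'
from h import *
a=avg(6); g=a[:3]; print("slide",g[:2]@EX,"lat",g[:2]@EY)
p,r,dd=cam("scene"); X=cloud(p,dd)
np.savez("scene2.npz",X=X,r=r)
save("p2.png",cv2.resize(r[195:250,260:340],None,fx=9,fy=9,interpolation=2))
E
```

```text
clock 7.2333 mean [0.6355, -0.0513, 0.147, 0.9757, -0.2191, 0.003, 0.0029, -0.0005, -1.0, -0.202, 0.0424, -0.4464, 0.0256] std [0.     0.0004 0.0001]
slide 0.6315546320242655 lat 0.0874798154500881
```

View pics/p2.png

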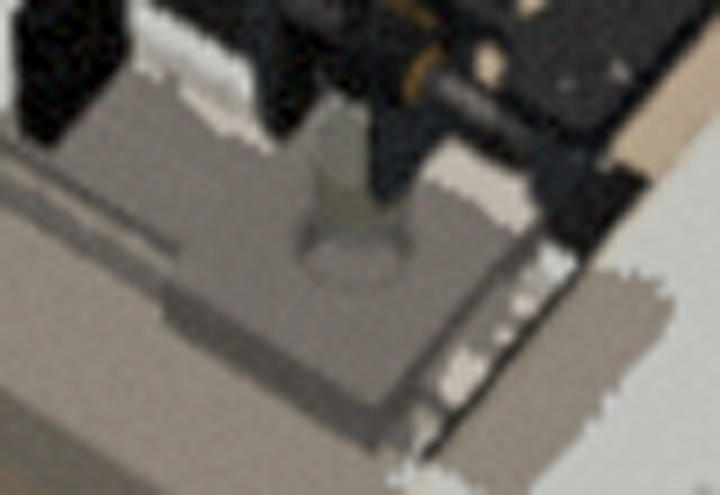

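```bash
python3 - <<'E'
from h import *
p=camera_params("scene"); f=210/np.tan(np.radians(p["fov_y"])/2)
def pr(X):
    c=np.array(p["R"])@X+np.array(p["t"]); n=c[:2]/c[2]; n=n*(1+p["k1"]*(n@n)); return n*f+[p["cx"],p["cy"]]
P=np.array([.6332,-.0517])
for z in(.078,.0875,.1,.12): 
    q=pr(np.r_[P,z]); print(z,q.round(2),"crop",((q-[260,195]+.5)*9-.5).round(0))
q0=pr(np.r_[P,.0875])
for e,l in((EX,"slide"),(EY,"lat")): print(l,"px per 5mm in crop",((pr(np.r_[P+e*.005,.0875])-q0)*9).round(1))
z=np.load("scene2.npz"); r=z["r"].astype(int).sum(2); X=z["X"]
for v in(212,214,216,218,219,220): print(v,r[v,290:312].tolist())
for v in(212,215,218): print(v,(X[v,294:308,2]*1000).round(0).tolist())
E
```

```text
0.078 [298.83 220.59] crop [353. 234.]
0.0875 [298.88 218.46] crop [354. 215.]
0.1 [298.95 215.62] crop [355. 190.]
0.12 [299.06 210.97] crop [356. 148.]
slide px per 5mm in crop [15.2  9.3]
lat px per 5mm in crop [ 11.  -12.6]
212 [331, 328, 338, 333, 300, 313, 290, 300, 299, 301, 246, 108, 109, 91, 77, 79, 84, 259, 431, 529, 544, 539]
214 [328, 331, 329, 323, 302, 246, 278, 299, 307, 302, 241, 98, 90, 100, 73, 112, 274, 487, 503, 535, 543, 540]
216 [324, 326, 310, 317, 294, 230, 247, 255, 244, 256, 222, 136, 76, 123, 149, 232, 327, 330, 326, 346, 372, 487]
218 [312, 326, 315, 297, 269, 240, 252, 238, 251, 246, 250, 230, 204, 243, 250, 283, 335, 334, 320, 327, 336, 319]
219 [318, 323, 306, 272, 240, 240, 227, 249, 253, 253, 249, 255, 253, 257, 244, 288, 333, 330, 334, 325, 336, 333]
220 [325, 316, 283, 253, 195, 226, 238, 244, 256, 257, 264, 243, 242, 230, 229, 285, 307, 336, 339, 329, 330, 336]
212 [82.0, 125.0, 133.0, 132.0, 138.0, 137.0, 135.0, 153.0, 156.0, 157.0, 159.0, 154.0, 149.0, 142.0]
215 [80.0, 116.0, 118.0, 118.0, 119.0, 119.0, 122.0, 139.0, 144.0, 147.0, 144.0, 136.0, 79.0, 80.0]
218 [79.0, 100.0, 103.0, 111.0, 111.0, 114.0, 110.0, 114.0, 129.0, 109.0, 104.0, 96.0, 80.0, 78.0]
```

The vial edges measure about 295–305 px, so its centre sits 1 px right of the pocket axis. That matches the pose being 1.6 mm too far along the slide. Correcting, then descending slowly while watching force.

Call:
carry_out([
  [[-0.08, 0, -0.04, 0, 0, 0.03], [0, 0.15, 0, 0, 0, 0], [0, 0.15, 0, 0, 0, 0]],
], force=5)

```text
clock: 7.58
eef_pos: [0.6332, -0.0526, 0.313]
tcp_rot: [0.703, -0.703, 0.078, -0.079]
force: [0.3, -0.2, -0.9]
finger_gap: 0.0258
```

```bash
python3 - <<'E'
from h import *
a=avg(4); g=a[:3]; print("slide",g[:2]@EX,"lat",g[:2]@EY)
E
```

```text
clock 7.7333 mean [0.6331, -0.0526, 0.1406, 0.9755, -0.2201, -0.0001, -0.0, 0.0001, -1.0, -0.3019, 0.2604, -1.0168, 0.0258] std [0.0001 0.     0.0003]
slide 0.6294938821812511 lat 0.08567757180391153
```

Call:
carry_out([
  [[0.03, 0.15, 0.04, 0, 0, 0], [0, 0.15, 0, 0, 0, 0], [0, 0.1, 0, 0, 0, 0]],
])

```text
clock: 8.03
eef_pos: [0.6346, -0.052, 0.3052]
tcp_rot: [-0.703, 0.703, -0.078, 0.079]
force: [0.4, -1.2, -0.3]
finger_gap: 0.0259
```

```bash
python3 - <<'E'
from h import *
a=avg(4); g=a[:3]; print("slide",g[:2]@EX,"lat",g[:2]@EY)
E
```

```text
clock 8.1833 mean [0.6347, -0.052, 0.133, 0.9755, -0.2199, 0.0013, 0.0013, -0.0003, -1.0, -0.0385, -1.1776, -0.9532, 0.0257] std [0.0001 0.     0.0002]
slide 0.6308942742664853 lat 0.08655781168190432
```

Call:
carry_out([
  [[-0.03, 0.15, 0, 0, 0, -0.02], [0, 0.15, 0, 0, 0, 0], [0, 0.15, 0, 0, 0, 0]],
])

```text
clock: 8.48
eef_pos: [0.634, -0.0519, 0.2963]
tcp_rot: [-0.703, 0.703, -0.077, 0.08]
force: [-0.6, -1.3, -0.1]
finger_gap: 0.0255
```

```bash
python3 - <<'E'
from h import *
a=avg(4); g=a[:3]; print("slide",g[:2]@EX,"lat",g[:2]@EY)
E
```

```text
clock 8.6333 mean [0.6345, -0.052, 0.124, 0.9755, -0.22, 0.0037, 0.0036, -0.0008, -1.0, -0.3178, -1.4124, -0.8292, 0.0257] std [0.0001 0.     0.0003]
slide 0.6306996700412479 lat 0.08650974654936822
```

Call:
carry_out([
  [[-0.02, 0.15, 0, 0, 0, -0.03], [0, 0.12, 0, 0, 0, 0], [0, 0.08, 0, 0, 0, 0]],
])

```text
clock: 8.93
eef_pos: [0.6338, -0.0519, 0.2894]
tcp_rot: [-0.702, 0.703, -0.076, 0.081]
force: [-0.6, -1.4, 1.2]
finger_gap: 0.0258
```

```bash
python3 - <<'E'
from h import *
a=avg(4); g=a[:3]; print("slide",g[:2]@EX,"lat",g[:2]@EY)
E
```

```text
clock 9.0833 mean [0.6349, -0.0521, 0.1172, 0.9755, -0.22, 0.0071, 0.0069, -0.0015, -1.0, -0.6157, -0.8041, -0.3874, 0.0258] std [0.0001 0.     0.0001]
slide 0.6311030125821632 lat 0.08654682212680102
```

Call:
carry_out([
  [[-0.02, 0.05, 0, 0, 0, 0.08], [0, 0.06, 0, 0, 0, 0], [0, 0.06, 0, 0, 0, 0]],
])

```text
clock: 9.38
eef_pos: [0.6338, -0.0518, 0.2866]
tcp_rot: [0.703, -0.703, 0.078, -0.079]
force: [-0.2, -1.3, 7.0]
finger_gap: 0.0261
```

```bash
python3 - <<'E'
from h import *
a=avg(4); g=a[:3]; print("slide",g[:2]@EX,"lat",g[:2]@EY)
E
```

```text
clock 9.5333 mean [0.6341, -0.0518, 0.1146, 0.9755, -0.22, 0.0013, 0.0014, 0.0, -1.0, 0.2103, -0.5903, 3.8422, 0.0258] std [0. 0. 0.]
slide 0.6302614307389807 lat 0.08666900488506979
```

The vertical force rose to 4–7 N at grasp z = 0.1146, against 0.1155 expected for the floor, so the vial is seated. Releasing.

Call:
carry_out([
  [[0, 0, 0, 0, 0, 0], [0, 0, 0, 0, 0, 0], [0, 0, 0, 0, 0, 0], [0, 0, 0, 0, 0, 0], [0, 0, 0, 0, 0, 0], [0, 0, 0, 0, 0, 0]],
], jaw=0.1)

```text
clock: 10.08
eef_pos: [0.6332, -0.0515, 0.2859]
tcp_rot: [0.703, -0.703, 0.078, -0.078]
force: [0.3, 0.1, -0.0]
finger_gap: 0.0505
```

Call:
carry_out([
  [[0, -0.3, 0, 0, 0, 0], [0, -0.6, 0, 0, 0, 0], [0, -0.8, 0, 0, 0, 0], [0, -0.8, 0, 0, 0, 0], [0, -0.8, 0, 0, 0, 0], [0, -0.8, 0, 0, 0, 0], [0, -0.8, 0, 0, 0, 0]],
])

```text
clock: 10.67
eef_pos: [0.6323, -0.0514, 0.3896]
tcp_rot: [0.703, -0.703, 0.08, -0.076]
force: [-0.4, 0.4, -0.2]
finger_gap: 0.0499
```

```bash
python3 - <<'E'
from h import *
p,r,d=cam("scene"); X=cloud(p,d)
save("p3.png",cv2.resize(r[150:270,215:355],None,fx=5,fy=5,interpolation=2))
uu,vv=np.meshgrid(np.arange(560),np.arange(420))
m=(abs(uu-300)<15)&(vv>190)&(vv<225)&(X[...,2]>.13)&(X[...,2]<.15)
P=X[m]; print(len(P)); 
if len(P)>5: c=cv2.minAreaRect(P[:,:2].astype(np.float32)*1000); print(c,np.percentile(P[:,2],[5,50,95]), np.array(c[0])@EX,np.array(c[0])@EY)
t=EX*.5355+EY*.085
plan([*t,.106+.09],YAW)
E
```

```text
103
((633.67333984375, -53.53643035888672), (23.464160919189453, 25.49386215209961), 46.37416458129883) [0.13254984 0.14128604 0.14530337] 630.2401558263073 84.88460984381402
clock 10.72 grasp [ 0.6331 -0.0514  0.2213] toolx [ 0.975 -0.22  -0.001] tooly [-7.e-04  7.e-04 -1.e+00] gap 0.0503 F [ 4.3 -0.8  4.2]
turn units [-0.006 -0.042 -0.009]
shift now-frame [-4.687  1.268 -0.11 ]  new-frame [-4.688  1.264 -0.092]
```

View pics/p3.png

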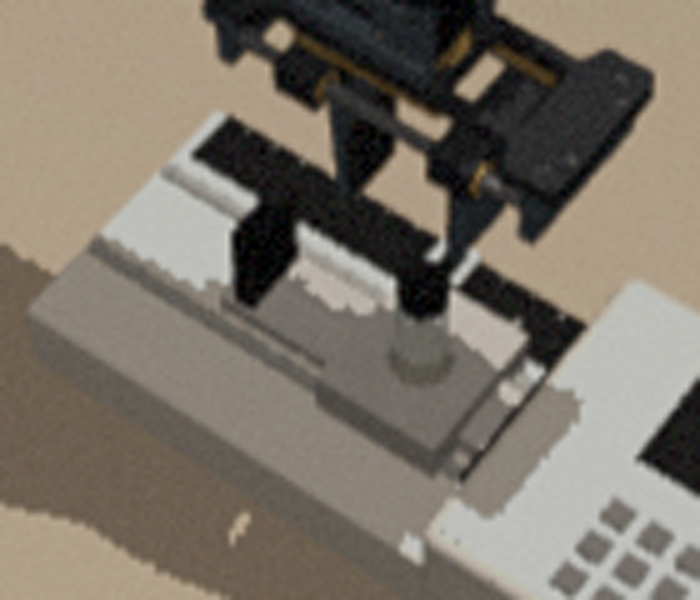

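The vial stands upright in the pocket at (420,330), with its top at about 0.143 m (0.141 expected). Its centre is within 1–2 mm of the axis. Now to the tab.

Call:
carry_out([
  [[-0.6, 0, 0, 0, -0.04, 0], [-0.8, 0, 0, 0, 0, 0], [-0.8, 0, 0, 0, 0, 0], [-0.8, 0, 0, 0, 0, 0], [-0.8, 0, 0, 0, 0, 0], [-0.7, 0, -0.1, 0, 0, 0], [0, 0, 0, 0, 0, 0]],
])

```text
clock: 11.3
eef_pos: [0.537, -0.0325, 0.3963]
tcp_rot: [0.703, -0.703, 0.076, -0.078]
force: [-0.7, -0.0, 0.3]
finger_gap: 0.0503
```

```bash
python3 - <<'E'
from h import *
a=avg(4);g=a[:3]; print("slide",g[:2]@EX,"lat",g[:2]@EY)
t=EX*.5355+EY*.085
plan([*t,.106],YAW)
E
```

```text
clock 11.45 mean [0.5392, -0.0326, 0.2247, 0.9765, -0.2156, 0.0037, 0.0038, 0.0002, -1.0, 0.3686, -0.0066, 0.3351, 0.0501] std [0.0012 0.0002 0.0002]
slide 0.5334370462853022 lat 0.08482753098339271
clock 11.5 grasp [ 0.541  -0.0329  0.2249] toolx [ 0.976 -0.216  0.005] tooly [ 4.9e-03  1.0e-04 -1.0e+00] gap 0.0501 F [0. 0. 0.]
turn units [-0.014  0.007  0.055]
shift now-frame [-0.019  5.947 -0.006]  new-frame [9.000e-03 5.947e+00 2.000e-03]
```

Call:
carry_out([
  [[0, 0.6, 0, 0, 0, 0.05], [0, 0.8, 0, 0, 0, 0], [0, 0.8, 0, 0, 0, 0], [0, 0.8, 0, 0, 0, 0], [0, 0.8, 0, 0, 0, 0], [0, 0.8, 0, 0, 0, 0], [0, 0.5, 0, 0, 0, 0], [0, 0.2, 0, 0, 0, 0], [0, 0, 0, 0, 0, 0]],
])

```text
clock: 12.25
eef_pos: [0.5442, -0.0336, 0.2804]
tcp_rot: [0.703, -0.702, 0.077, -0.077]
force: [0.3, 0.5, 0.3]
finger_gap: 0.0504
```

```bash
python3 - <<'E'
from h import *
a=avg(4);g=a[:3]; print("slide",g[:2]@EX,"lat",g[:2]@EY)
t=EX*.5355+EY*.085
plan([*t,.106],YAW)
E
```

```text
clock 12.4 mean [0.5444, -0.0334, 0.1093, 0.9763, -0.2164, 0.0, 0.0003, 0.0013, -1.0, 0.0348, 0.3764, 0.4618, 0.0503] std [0.0003 0.     0.0007]
slide 0.5387389305295934 lat 0.08526619463309007
clock 12.45 grasp [ 0.545  -0.0334  0.1105] toolx [ 0.976 -0.216  0.002] tooly [ 0.0023  0.0011 -1.    ] gap 0.0504 F [ 1.  -0.3  0.9]
turn units [-0.018  0.001  0.023]
shift now-frame [-0.191  0.223 -0.019]  new-frame [-0.191  0.223 -0.018]
```

Call:
carry_out([
  [[-0.18, 0.15, 0, 0, 0, 0], [0, 0, 0, 0, 0, 0]],
])

```text
clock: 12.62
eef_pos: [0.5413, -0.0328, 0.2807]
tcp_rot: [0.703, -0.702, 0.075, -0.079]
force: [0.3, -0.1, -0.2]
finger_gap: 0.0501
```

Call:
carry_out([
  [[0, 0, 0, 0, 0, 0], [0, 0, 0, 0, 0, 0], [0, 0, 0, 0, 0, 0], [0, 0, 0, 0, 0, 0], [0, 0, 0, 0, 0, 0], [0, 0, 0, 0, 0, 0], [0, 0, 0, 0, 0, 0]],
], jaw=-1, force=40)

```text
clock: 13.2
eef_pos: [0.5411, -0.0326, 0.2821]
tcp_rot: [0.703, -0.702, 0.075, -0.079]
force: [-1.9, 2.2, 1.6]
finger_gap: 0.0119
```

```bash
python3 - <<'E'
from h import *
a=avg(6);g=a[:3]; print("slide",g[:2]@EX,"lat",g[:2]@EY)
E
```

```text
clock 13.45 mean [0.542, -0.0325, 0.1101, 0.9765, -0.2155, 0.0051, 0.0054, 0.0007, -1.0, -4.104, 2.0097, 5.0586, 0.0118] std [0. 0. 0.]
slide 0.5362263889019787 lat 0.08559491058886343
```

Call:
carry_out([
  [[-0.2, 0, 0, 0, 0, 0], [-0.3, 0, 0, 0, 0, 0], [-0.3, 0, 0, 0, 0, 0], [-0.3, 0, 0, 0, 0, 0], [-0.3, 0, 0, 0, 0, 0], [-0.3, 0, 0, 0, 0, 0]],
])

```text
clock: 14.0
eef_pos: [0.5094, -0.0258, 0.2821]
tcp_rot: [0.703, -0.703, 0.071, -0.082]
force: [8.3, -2.2, -5.7]
finger_gap: 0.0123
```

```bash
python3 - <<'E'
from h import *
a=avg(6);g=a[:3]; print("slide",g[:2]@EX,"lat",g[:2]@EY, "moved",g[:2]@EX-.5362)
E
```

```text
clock 14.25 mean [0.5119, -0.026, 0.1101, 0.9767, -0.2142, 0.0154, 0.0154, -0.0015, -0.9999, 7.1265, -2.1569, -5.5633, 0.0119] std [0.0003 0.0001 0.    ]
slide 0.5053759007316375 lat 0.08537812895790865 moved -0.030824099268362493
```

Call:
carry_out([
  [[-0.25, 0, 0, 0, 0, 0.1], [-0.3, 0, 0, 0, 0, 0.05], [-0.3, 0, 0, 0, 0, 0], [-0.2, 0, 0, 0, 0, 0]],
])

```text
clock: 14.63
eef_pos: [0.491, -0.0219, 0.2821]
tcp_rot: [0.703, -0.703, 0.072, -0.08]
force: [10.9, -3.2, -11.7]
finger_gap: 0.0123
```

```bash
python3 - <<'E'
from h import *
a=avg(6);g=a[:3]; print("slide",g[:2]@EX,"lat",g[:2]@EY, "moved",g[:2]@EX-.5362)
p,r,d=cam("scene"); np.savez("scene4.npz",X=cloud(p,d),r=r); p2,r2,d2=cam("top")
a=cv2.resize(r[160:250,220:345],(750,540)[:2],interpolation=2); save("p4.png",a)
E
```

```text
clock 14.8833 mean [0.493, -0.022, 0.1101, 0.9768, -0.2138, 0.0116, 0.0118, -0.0004, -0.9999, 9.0568, -2.6379, -9.5949, 0.012] std [0.0002 0.     0.    ]
slide 0.48603841871808473 lat 0.08524001613879946 moved -0.05016158128191528
```

View pics/p4.png

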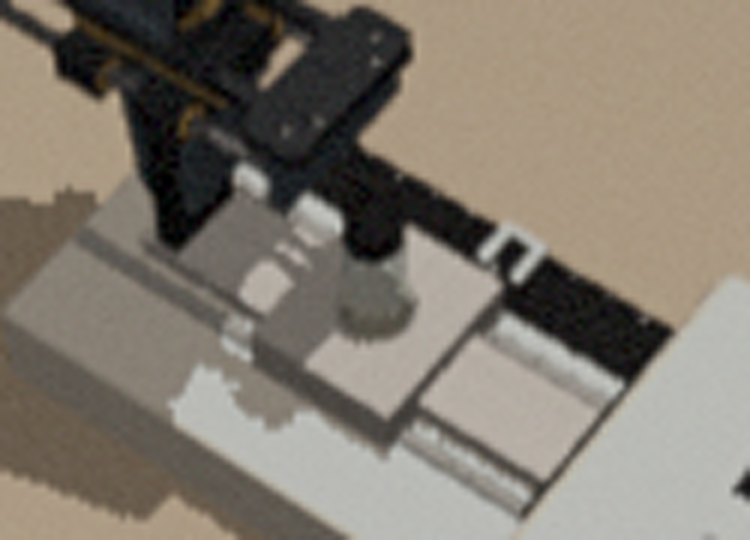

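The pointer tip is hidden behind the block in this view. I'll check the carriage position through the cap and the block's rear-left corner at crop (502,290), against the prong ends at about (487,262) and (521,280).

```bash
python3 - <<'E'
from h import *
z=np.load("scene4.npz"); X=z["X"]; r=z["r"]; p=camera_params("scene")
c=lambda x,y:(x/6+220-.4,y/6+160-.4)
for l,q,h in(("rearleft corner",(502,290),.078),("rearright corner",(390,420),.078),("prongs mid",(504,271),.052),("fork back",(516,237),.052)):
    w=ray(p,c(*q),h); print(l,w.round(4),"slide",w[:2]@EX,"lat",w[:2]@EY)
P=X.reshape(-1,3); s=P[:,:2]@EX; t=P[:,:2]@EY
m=(abs(s-.58)<.03)&(abs(t-.085)<.02)&(P[:,2]>.128)&(P[:,2]<.15)
cc=cv2.minAreaRect(P[m][:,:2].astype(np.float32)*1000); print("cap",m.sum(),cc,np.array(cc[0])@EX,np.array(cc[0])@EY,np.percentile(P[m][:,2],95))
# block top extent along slide, clear lateral band
for b in((.05,.065),(.10,.115)):
    m=(t>b[0])&(t<b[1])&(abs(P[:,2]-.0795)<.004)&(abs(s-.58)<.08); print("block",b,np.percentile(s[m],[1,3,97,99]).round(4))
    
try:
    Q=np.load("scene0.npz")["X"].reshape(-1,3); s=Q[:,:2]@EX; t=Q[:,:2]@EY
    for b in((.05,.065),(.10,.115)):
        m=(t>b[0])&(t<b[1])&(abs(Q[:,2]-.0795)<.004)&(abs(s-.63)<.06); print("block0",b,np.percentile(s[m],[1,3,97,99]).round(4))
except Exception as e: print(e)
_,rt,_=cam("top"); save("p5.png",cv2.resize(rt[140:250,230:315],None,fx=5,fy=5,interpolation=2))
E
```

```text
rearleft corner [ 0.6285 -0.0134  0.078 ] slide 0.6164898841660994 lat 0.12299009993590845
rearright corner [ 0.6123 -0.089   0.078 ] slide 0.6170036109301167 lat 0.045629069672984995
prongs mid [0.6191 0.0122 0.052 ] slide 0.6017311176062259 lat 0.14591828331957282
fork back [0.6168 0.0304 0.052 ] slide 0.595645813155753 lat 0.16315857483596924
cap 102 ((584.45703125, -43.62327194213867), (21.357032775878906, 26.98965835571289), 23.513961791992188) 580.0448700804185 83.91042799254271 0.1454358270193617
block (0.05, 0.065) [0.5463 0.5477 0.6151 0.6159]
block (0.1, 0.115) [0.5492 0.5774 0.6161 0.6167]
block0 (0.05, 0.065) [0.597  0.5992 0.6661 0.6668]
block0 (0.1, 0.115) [0.5974 0.5986 0.6657 0.6663]
```

View pics/p5.png

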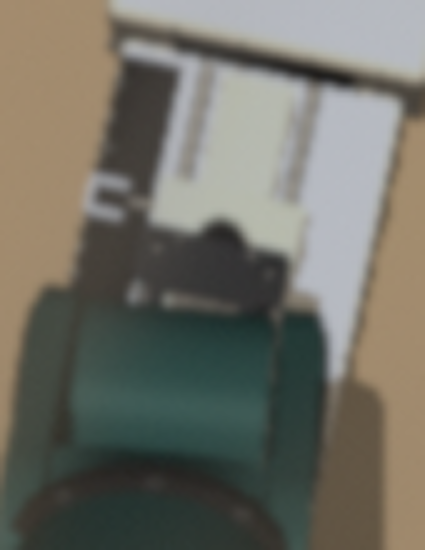

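Top view: the pointer at (138,203) sits between the prong ends (130,184) and (124,213), within about 1 mm of the middle. The scene-view block edge agrees: pointer at slide 0.6015, mark at 0.6017. The vial cap moved with the carriage (0.580). Handing in while holding.

```bash
python3 -c "
from h import *
avg(2); job_done()"
```

```text
clock 15.1333 mean [0.4932, -0.022, 0.1101, 0.9768, -0.2139, 0.0116, 0.0118, -0.0003, -0.9999, 8.5132, -2.564, -9.6331, 0.0119] std [0. 0. 0.]
the job is handed in; nothing more can be done
```

The vial is standing in the pocket, released, and the carriage is pulled out to the fork mark. I handed the job in at 15.1 s of the 54 s allowed, with the gripper still on the tab. The program gave no verdict.

- **Vial:** I gripped it at 8 N, reduced to 5 N for the lowering. The floor showed as a 4–7 N rise in force, 0.9 mm below the expected height. After release it measured upright and within about 2 mm of the pocket axis. Its top read about 0.143 m against 0.141 m expected, which is within the camera's error.
- **Carriage:** I gripped the tab at 40 N and pulled 50 mm. In the top view the pointer is between the prongs, about 1 mm from the middle. The block's rear edge in the scene view puts it about 0.2 mm from the mark. The arm was still in the last readings, with about 9 N of force along the slide.
- **Disagreements:** The two cameras differed by 2–4 mm in absolute position, so I averaged them. The pointer was hidden in the scene view, so only the top view showed it directly. The tool is tilted by about 0.01 rad and presses on the tab with about 10 N vertically, both of which I left as they were.
- **Other objects:** I kept clear of them, but did not re-measure where they stood at the end.

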